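# Rock the ball sorter's gate over and feed the grinding balls to the other pan

### The arm

A 6-joint arm with a two-finger parallel gripper is mounted at the origin on a cart in front of the work surface, level with it; the furniture and walls round the work are solid. World frame = base frame: x ahead of the robot, y to its left, z up, the work surface at z = 0. Lengths are in m, angles in rad, forces in N, time in s.
With the tool pointing down it reaches from about 0.375 to 0.975 m from the base axis. Payload 3.8 kg.
Tool frame: the origin (TCP) lies on the centre line of the jaws, within the pads' length; the fingertips stand 17 mm ahead of it and the grasp point (between the pads) lies 2 mm behind it (bot.tip_extent is the distance from the TCP to the fingertips, in m); z points along the fingers, y is the line along which they close (so a half turn about z gives the same grasp; the last joint's range is limited). The gripper opens to 85 mm and grips with 20 to 120 N. Pads are 22 mm wide; open, the fingers measure 114 mm over their backs; the gripper's body (76 mm by 85 mm) begins 54 mm behind the grasp point. The pads swing forward as they close: fully open they stand 13 mm farther back than shut.
Start: joints at [-1.305, 0.264, 1.604, -0, 1.274, -0.037], TCP at [0.201, -0.644, 0.248] pointing down, gripper open.
Joint ranges: [-2.63, 2.63], [-0.94, 2.18], [0.31, 2.57], [-1.31, 4.45], [0, 2.66], [-2.55, 2.55]. Speed limits (rad/s): [2.57, 2.57, 3.14, 3.14, 3.14, 3.14].

### API

Orientations are given as a rotation vector (axis times angle).
In Python, from workcell import readout, read_camera, finish_job, bot gives the robot as it stands.
- The arm moves only by the tool jog_arm, never from a script. Its argument "deltas" is one flat list of numbers, 7 for each row, row after row: the shift along the tool's x, y, z in m, then the turn, a rotation vector about the tool's x, y, z in degrees, then the gripper command: -1 is shut, 1 is fully open, values between are in proportion. A call has 1 to 8 rows; each row is the pose to reach, as a shift and turn from the pose commanded when the call began, along the tool's axes at that moment; what a row does not reach only later rows make up. A row lasts 1/10 s, in which the tool goes at most 50 mm and 8.59 degrees, less where a joint would pass 70% of its speed; a pose out of reach is approached as far as the arm can. A call with a gripper value outside its range is refused whole. The fingers move at their own pace and stop on an object; "squeeze" is the grip in N (left out, the last holds). Time passes only in rows, so rows that repeat a pose let the fingers close. It gives the time, the measured TCP pose, the force, the opening and the grip force at its end, in the units of the state.
- readout.read_state(): the state, without advancing time (a new reading comes with each control period).
- read_camera(name): name is "scene" or "side" or "wrist"; returns a dict with "color" (480x640x3 uint8, blue, green, red), "fx", "fy", "cx", "cy" (pixels), "origin" and "attitude" of the camera in the world. Camera axes: x right, y down, z forward; pixel columns grow to the right and rows downward; lengths in m; the calibration is good to about 2 mm. The wrist camera is an equidistant fisheye: a pixel r from the principal point sees the ray r / f radians off the axis. A picture is of the moment at which its call begins. There is no depth.
- finish_job(): hands the job in; it is judged then, once.
The state is a dict: "time": time; "q": joint angles; "joint_vel": joint speeds; "joint_torque": joint torques, N m; "tool_pos": TCP position; "tcp_rot": TCP orientation; "wrist_force": force on the tool from outside, world axes, zero at the start; "torque": the same for the moment, N m; "width": opening from 0.0 (shut) to 1.0 (fully open); "grip_force": force on a finger pad.
Only numpy, scipy, OpenCV 4.12 (cv2) and the standard library are available. Lean on these libraries where they do the work, as an engineer would, in place of code of your own. Each camera call takes 0.05 s, during which the arm holds its last target. There are 200 camera calls.

### The job

On the bench stands a small ball sorter whose seesaw gate now slopes down to one of its two pans. With the fingertips, press down the raised end of the gate until it has rocked over onto its other stop, and only then push both white grinding balls forward off the ledge at the top of the ramp, so that they roll down by themselves into the other pan, the one that the gate now slopes to. Do not lift or carry the balls, leave the gate tipped that way, and do not disturb the two vials and the pump cassette standing behind the pans.

Things in the scene. Friction and masses are not known exactly. Their poses are not given: they have to be found in the camera images.
- sorter: Ball sorter, a fixed stand: origin at bench level straight below the middle of the gate; x axis from the gate up the ramp to the ledge (away from the robot), y to its left pan, z up. The ramp runs from x 75 mm, z 168 down to x 14, z 150 at 16 degrees and drops the balls into the middle of the gate's trough; its side rails are 5 high, from x 53 on about 14 high.
- ledge (a point): middle of the ledge's floor at the top of the ramp, sorter x 112 mm, z 168. The ledge is a level lane, x 75 to 150, 34 wide inside, side rails 5 high, no end wall. Low cross ridges: 2 high at x 78 and 107 (they seat the balls; half a newton rolls a ball over), 4 high at x 138, behind the rear ball; fingers can come down there or beyond the ledge's end.
- gate (a joint): tilt of the seesaw gate about a level pivot along the sorter's x, 75 mm above the bench. Positive: left (+y) end raised, slopes to the right pan; negative: right end raised, slopes to the left pan. Stops at +-0.22 rad; starts on either. Top-heavy: stays on its stop and, pressed past level, falls to the other by itself. Pressing a raised tab takes about 1 N.
- gate_mid (a point): middle of the floor of the gate's trough, 45 mm above the pivot when level. The gate is an open-ended steel trough 220 mm long along y, 40 wide; its front wall stands 18 above the floor, and 38 over the middle 50 mm; its back wall 10.
- left_pan (a point): centre of the inner floor of the left (+y) white open pan, sorter y 152 mm, z 8; inside 86 x 89 mm; outer wall top at z 75, other walls up to z 60
- right_pan (a point): the same for the right (-y) pan, sorter y -152 mm
- left_tab (a point): middle of the top face of the press tab at the left (+y) end of the gate: a flat ribbed steel plate 40 x 40 mm sticking out from the top of the trough front wall towards the robot; when level 90 mm left of the pivot, 40 in front of it and 65 above it; its top is 158 mm above the bench (at sorter y 74) when raised, 140 when level, 119 (y 102) when lowered
- right_tab (a point): the same on the press tab at the right (-y) end of the gate
- front_ball_center (a point): centre of the front grinding ball, a white ceramic ball 25 mm in diameter, 32 g, resting in the front seat of the ledge (sorter x about 92, centre z 180)
- rear_ball_center (a point): centre of the rear grinding ball, the same, in the seat behind it (sorter x about 122); pushed forward, it also pushes the front ball ahead of it
- front_ball: the front ball; origin turns with it, use front_ball_center
- rear_ball: the rear ball; origin turns with it, use rear_ball_center
- vial_a: small clear vial with a white cap, 27 mm wide, 55 high, standing loose behind the left pan; origin at the centre of its underside
- vial_c: small brown vial with a black cap, 27 mm wide, 55 high, standing loose behind the right pan; origin at the centre of its underside
- cassette_spare: black pump cassette, 24 x 70 x 26 mm, lying loose to the left behind the ramp; origin at the centre of its underside
There are look-alikes about, which are no part of the job. What is shaped like the rear_ball but brown or yellow is not meant.

How it is judged:
On the way, in this order (a step that is already met when the one before it is completed fails the run):
1. the gate is rocked over onto its other stop while both balls still wait on the ledge (distance of left_tab from where it was at the start of the episode above 0.0265 m and (value of joint gate above 0.18 rad or value of joint gate below -0.18 rad) and x of each of front_ball_center, rear_ball_center in the frame of sorter above 0.078 m), for 0.2 s.
2. both balls lie in the pan that the gate now slopes to (((y of front_ball_center in the frame of sorter between 0.1 and 0.2 m and x of front_ball_center in the frame of sorter between -0.045 and 0.045 m and height (world z) of each of front_ball_center, rear_ball_center below 0.04 m and y of rear_ball_center in the frame of sorter between 0.1 and 0.2 m and x of rear_ball_center in the frame of sorter between -0.045 and 0.045 m and value of joint gate below -0.18 rad) or (y of front_ball_center in the frame of sorter between -0.2 and -0.1 m and x of front_ball_center in the frame of sorter between -0.045 and 0.045 m and height (world z) of each of front_ball_center, rear_ball_center below 0.04 m and y of rear_ball_center in the frame of sorter between -0.2 and -0.1 m and x of rear_ball_center in the frame of sorter between -0.045 and 0.045 m and value of joint gate above 0.18 rad))), for 0.2 s.
At the end, for the whole second after the job is handed in: The gate rests on the stop opposite to where it began (tilt beyond 0.18 rad, tab moved more than 26 mm), and both balls lie at rest (under 0.05 m/s) inside the pan at its low end (distance of left_tab from where it was at the start of the episode above 0.0265 m and (value of joint gate above 0.18 rad or value of joint gate below -0.18 rad) and ((y of front_ball_center in the frame of sorter between 0.1 and 0.2 m and x of front_ball_center in the frame of sorter between -0.045 and 0.045 m and height (world z) of each of front_ball_center, rear_ball_center below 0.04 m and y of rear_ball_center in the frame of sorter between 0.1 and 0.2 m and x of rear_ball_center in the frame of sorter between -0.045 and 0.045 m and value of joint gate below -0.18 rad) or (y of front_ball_center in the frame of sorter between -0.2 and -0.1 m and x of front_ball_center in the frame of sorter between -0.045 and 0.045 m and height (world z) of each of front_ball_center, rear_ball_center below 0.04 m and y of rear_ball_center in the frame of sorter between -0.2 and -0.1 m and x of rear_ball_center in the frame of sorter between -0.045 and 0.045 m and value of joint gate above 0.18 rad)) and linear speed of each of front_ball, rear_ball below 0.05 m/s); the robot touches nothing.
It fails at once if a ball is lifted off the ledge (height (world z) of any of front_ball_center, rear_ball_center above 0.2 m).
It fails at once if the fingers carry or drive a ball on beyond the top of the ramp instead of letting it roll ((x of front_ball_center in the frame of sorter below 0.045 m and contact force between the fingers and front_ball above 0.2 N) or (x of rear_ball_center in the frame of sorter below 0.045 m and contact force between the fingers and rear_ball above 0.2 N)).
It fails at once if a vial or the pump cassette is shifted more than 15 mm, tipped or picked up ((distance of vial_a from where it was at the start of the episode above 0.015 m or angle between vial_a's own z axis and vertical above 0.3 rad) or (distance of vial_c from where it was at the start of the episode above 0.015 m or angle between vial_c's own z axis and vertical above 0.3 rad) or (distance of cassette_spare from where it was at the start of the episode above 0.015 m or angle between cassette_spare's own z axis and vertical above 0.3 rad)).
It also fails if it takes over 45 s, if anything falls off the work surface, if the arm or the gripper's body presses on something with over 40 N, if the wrist force passes 120 N, or if a joint passes its speed limit or range.

## Working session

There is one attempt and no reset: what is moved stays moved. The work goes in short steps, Python scripts to look and compute and a tool call to move; the robot and the scene stay as the last step left them, time stands still between calls to the robot, and variables do not carry over. Pictures are saved under pics/ and viewed, at most 10 in all, crops included, and the job is handed in when it is done.

Besides the shell and the picture viewer there is one more tool, called after "Request:" as name(argument=value, ...) on one line, values as JSON. jog_arm: Moves the arm, as the interface text tells. Its arguments: {"type":"object","properties":{"deltas":{"type":"array"},"squeeze":{"type":"number"}},"required":["deltas"]}

```bash
mkdir -p pics
python3 - <<'E'
from workcell import readout, read_camera, bot
import cv2
s=readout.read_state(); print({k:s[k] for k in('time','tool_pos','tcp_rot','width')},bot.tip_extent)
for n in('scene','side'):
    c=read_camera(n); cv2.imwrite(f'pics/{n}0.png',c['color']); print(n,c['fx'],c['fy'],c['cx'],c['cy'],c['origin'],c['attitude'])
E
```

```text
{'time': 0.0, 'tool_pos': array([ 0.20108713, -0.64362265,  0.2469396 ]), 'tcp_rot': array([-3.10340948e+00, -4.73501848e-01,  4.50284417e-04]), 'width': 1.0000154613299057} 0.017
scene 527.515935466133 527.515935466133 322.06851062424613 234.5899737066296 [0.26734531 0.84771977 0.61576336] [-0.59830941  2.54698996 -1.32020738]
side 517.1570206937636 517.1570206937636 310.87604745352104 243.2547594083693 [ 0.34776255 -0.49415122  0.52998518] [-2.03555837  0.32675991 -0.21459127]
```

View pics/scene0.png

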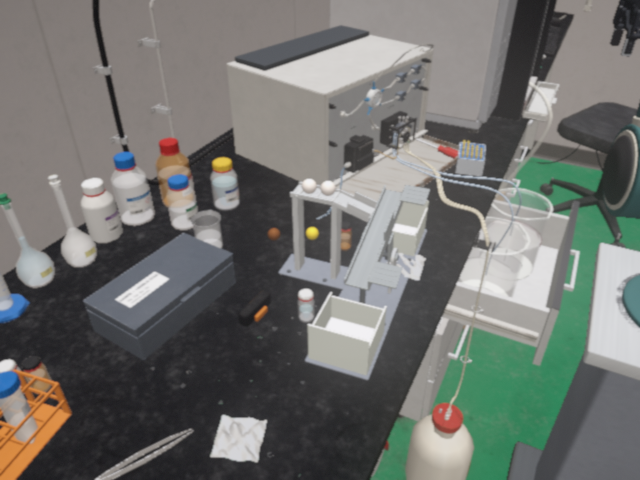

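View pics/side0.png

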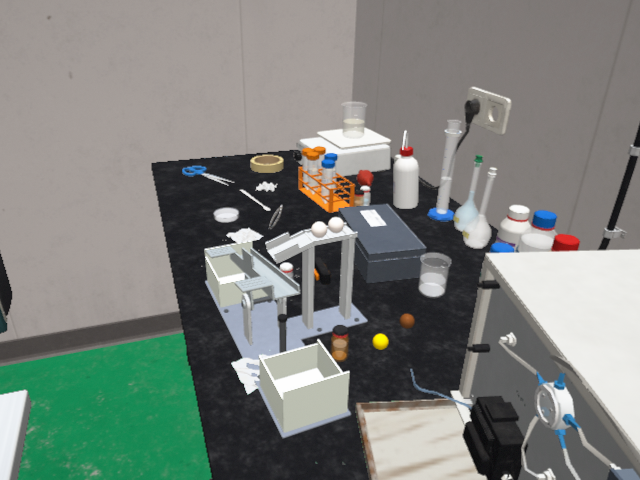

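Scene: the white balls are on the ledge at (308,185) and (328,187), with yellow (312,233) and brown (274,233) decoys on the bench. Side: the white balls are at (319,229) and (336,224), with yellow (381,342) and brown (407,321) decoys. I choose the two white ones on the ledge. Next are close crops to check that and read the gate's tilt.

Run:
```python
import cv2
a=cv2.imread('pics/scene0.png')[170:380,265:445]; b=cv2.imread('pics/side0.png')[205:435,195:375]
cv2.imwrite('pics/cropA.png',cv2.resize(a,(514,600),interpolation=cv2.INTER_CUBIC))
cv2.imwrite('pics/cropB.png',cv2.resize(b,(470,600),interpolation=cv2.INTER_CUBIC))
```

```text
(no output)
```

View pics/cropA.png

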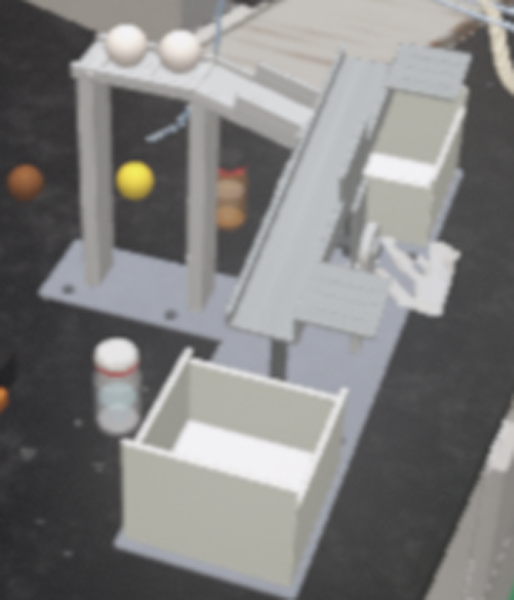

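View pics/cropB.png

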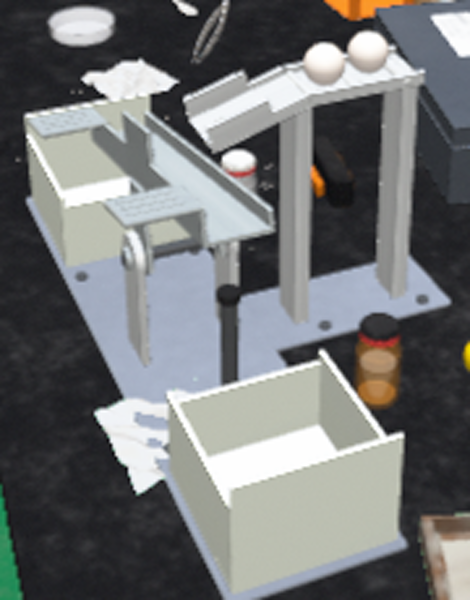

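```bash
cat > h.py <<'E'
import numpy as np
from scipy.spatial.transform import Rotation as R
from scipy.optimize import least_squares
C={'scene':(527.516,322.07,234.59,[0.26734531,0.84771977,0.61576336],[-0.59830941,2.54698996,-1.32020738]),
'side':(517.157,310.88,243.25,[0.34776255,-0.49415122,0.52998518],[-2.03555837,0.32675991,-0.21459127])}
def proj(n,P):
    f,cx,cy,o,a=C[n]; p=R.from_rotvec(a).inv().apply(np.atleast_2d(P)-o)
    return np.c_[f*p[:,0]/p[:,2]+cx,f*p[:,1]/p[:,2]+cy]
E
python3 - <<'E'
from h import *
names=['fb','rb','lt','rt']
A=np.array([[328.4,187.9],[309.1,185.8],[384.7,274.3],[415.6,194.2]]);B=np.array([[319.5,229.5],[335.6,224.5],[221.4,251.8],[253.6,284]])
for i,n in enumerate(names):
    s=least_squares(lambda p:np.r_[proj('scene',p)[0]-A[i],proj('side',p)[0]-B[i]],[.6,.1,.15]); print(n,s.x.round(4),s.fun.round(1))
for sg in(1,-1):
    lt=(-.040,.074,.158) if sg>0 else(-.04,.102,.119); rt=(-.04,-.102,.119) if sg>0 else(-.04,-.074,.158)
    M=np.array([(.092,0,.180),(.122,0,.180),lt,rt])
    f=lambda p:np.r_[(proj('scene',R.from_euler('z',p[2]).apply(M)+[p[0],p[1],0])-A).ravel(),(proj('side',R.from_euler('z',p[2]).apply(M)+[p[0],p[1],0])-B).ravel()]
    s=least_squares(f,[.6,.1,0]); print(sg,s.x.round(4),s.cost,s.fun.round(1))
    print((R.from_euler('z',s.x[2]).apply(M)+[s.x[0],s.x[1],0]).round(4))
E
```

```text
fb [0.5916 0.1726 0.1809] [ 0.  0.  0. -0.]
rb [0.6219 0.1818 0.1813] [ 0.3  0.3  0.3 -0.3]
lt [0.4534 0.2646 0.1168] [ 0.2  0.1  0.3 -0.1]
rt [0.4681 0.0884 0.1567] [ 0.  0.  0. -0.]
1 [0.5001 0.1884 0.0391] 1085.7066437052272 [ -5.5   5.9  -3.    4.1   0.6 -24.2   0.6  18.3  -3.8  -4.8  -2.3  -2.6
   1.4 -21.8  -1.2  25.1]
[[0.5921 0.192  0.18  ]
 [0.622  0.1932 0.18  ]
 [0.4573 0.2608 0.158 ]
 [0.4642 0.085  0.119 ]]
-1 [0.5011 0.1669 0.0908] 6.999078877820257 [-1.3  1.1  1.  -0.1  1.1 -0.7 -0.  -0.3  0.1 -0.3  1.5  1.4 -0.7 -1.3
 -0.4 -1.2]
[[0.5927 0.1753 0.18  ]
 [0.6226 0.178  0.18  ]
 [0.452  0.2649 0.119 ]
 [0.4679 0.0896 0.158 ]]
```

Run:
```python
from h import *
print('start',proj('scene',[.201,-.644,.247]))
def ray(n,u,v,z):
    f,cx,cy,o,a=C[n]; d=R.from_rotvec(a).apply([(u-cx)/f,(v-cy)/f,1]); o=np.array(o); return (o+d*(z-o[2])/d[2]).round(3)
for uv in[(327,185),(240,160),(418,128),(455,150),(392,178),(345,168),(472,175),(480,145)]: print(uv,ray('scene',*uv,0))
for uv in[(357,403),(470,420),(500,470)]: print('side',uv,ray('side',*uv,0))
for t in np.linspace(0,1,5):
    p=np.array([.201,-.644,.247])*(1-t)+np.array([.468,.09,.247])*t; print(p.round(2),proj('scene',p)[0].round(0),proj('scene',p*[1,1,0])[0].round(0))
```

```text
start [[620.3968062   48.43932011]]
(327, 185) [ 0.735 -0.119  0.   ]
(240, 160) [ 0.988 -0.135  0.   ]
(418, 128) [ 0.646 -0.525  0.   ]
(455, 150) [ 0.515 -0.433  0.   ]
(392, 178) [ 0.611 -0.218  0.   ]
(345, 168) [ 0.732 -0.214  0.   ]
(472, 175) [ 0.443 -0.318  0.   ]
(480, 145) [ 0.464 -0.492  0.   ]
side (357, 403) [ 0.585 -0.012  0.   ]
side (470, 420) [ 0.717 -0.087  0.   ]
side (500, 470) [ 0.706 -0.166  0.   ]
[ 0.2  -0.64  0.25] [620.  48.] [591. 142.]
[ 0.27 -0.46  0.25] [585.  66.] [556. 165.]
[ 0.33 -0.28  0.25] [541.  87.] [515. 193.]
[ 0.4  -0.09  0.25] [488. 113.] [467. 226.]
[0.47 0.09 0.25] [421. 146.] [407. 267.]
```

Request:
jog_arm(deltas=[0,0,-0.05,0,0,0,-1,0,0,-0.08,0,0,0,-1,0.47,-0.607,-0.08,0,0,0,-1,0.47,-0.607,-0.08,0,0,0,-1,0.47,-0.607,-0.08,0,0,0,-1,0.47,-0.607,-0.08,0,0,0,-1,0.47,-0.607,-0.08,0,0,0,-1,0.47,-0.607,-0.08,0,0,0,-1])

```text
time: 0.9
tool_pos: [0.3059, -0.361, 0.3277]
tcp_rot: [-3.105, -0.473, -0.0]
wrist_force: [1.1, -0.3, 0.7]
width: -0.001
grip_force: 0.0
```

Request:
jog_arm(deltas=[0.286,-0.369,0,0,0,12.1,-1,0.286,-0.369,0,0,0,12.1,-1,0.286,-0.369,0,0,0,12.1,-1,0.286,-0.369,0,0,0,12.1,-1,0.286,-0.369,0,0,0,12.1,-1,0.286,-0.369,0,0,0,12.1,-1,0.286,-0.369,0,0,0,12.1,-1,0.286,-0.369,0,0,0,12.1,-1])

```text
time: 1.7
tool_pos: [0.4438, 0.0093, 0.3281]
tcp_rot: [3.138, 0.144, 0.001]
wrist_force: [0.5, -0.4, 0.3]
width: -0.001
grip_force: 0.0
```

Request:
jog_arm(deltas=[0,0,0,0,0,0,-1,0,0,0,0,0,0,-1])

```text
time: 1.9
tool_pos: [0.4436, 0.0083, 0.3277]
tcp_rot: [3.138, 0.15, -0.002]
wrist_force: [0.0, -0.2, -0.4]
width: -0.0
grip_force: 0.0
```

Request:
jog_arm(deltas=[0.032,-0.0645,0,0,0,0,-1,0.032,-0.0645,0,0,0,0,-1,0.032,-0.0645,0.06,0,0,0,-1,0.032,-0.0645,0.11,0,0,0,-1,0.032,-0.0645,0.126,0,0,0,-1,0.032,-0.0645,0.126,0,0,0,-1])

```text
time: 2.5
tool_pos: [0.4657, 0.072, 0.1971]
tcp_rot: [3.137, 0.139, -0.017]
wrist_force: [-0.3, -0.2, 0.9]
width: -0.005
grip_force: 0.0
```

Run:
```python
from workcell import readout, read_camera
import cv2,numpy as np
s=readout.read_state(); print(s['tool_pos'])
a=read_camera('scene')['color'][110:310,265:445]; b=read_camera('side')['color'][150:350,195:375]
cv2.imwrite('pics/c1.png',np.hstack([cv2.resize(i,(400,444),interpolation=cv2.INTER_CUBIC) for i in(a,b)]))
```

```text
[0.46572042 0.0720077  0.19712866]
```

View pics/c1.png

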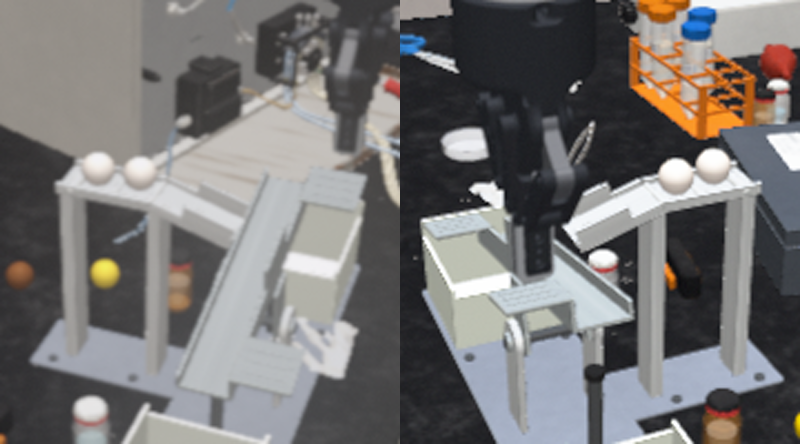

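The fingertips (side crop 538,275) hang just above the middle of the raised right tab (532,298), and both balls are still on the ledge. I press down now.

Request:
jog_arm(deltas=[0,0,0.015,0,0,0,-1,0,0,0.025,0,0,0,-1,0,0,0.035,0,0,0,-1,0,0,0.043,0,0,0,-1,0,0,0.05,0,0,0,-1,0,0,0.056,0,0,0,-1,0,0,0.06,0,0,0,-1,0,0,0.06,0,0,0,-1])

```text
time: 3.4
tool_pos: [0.4692, 0.0744, 0.1415]
tcp_rot: [3.138, 0.144, -0.003]
wrist_force: [-0.8, 0.2, 0.4]
width: -0.0
grip_force: 0.0
```

Request:
jog_arm(deltas=[0,0,-0.05,0,0,0,-1,0,0,-0.1,0,0,0,-1,0,0,-0.15,0,0,0,-1,0,0,-0.15,0,0,0,-1,0,0,-0.15,0,0,0,-1])

```text
time: 3.9
tool_pos: [0.471, 0.0746, 0.2947]
tcp_rot: [-3.138, -0.144, -0.008]
wrist_force: [-0.1, -0.8, -0.3]
width: 0.0
grip_force: 0.0
```

Run:
```python
from workcell import readout, read_camera
import cv2,numpy as np
s=readout.read_state(); print(s['tool_pos'],s['tcp_rot'])
a=read_camera('scene')['color'][110:310,265:445]; b=read_camera('side')['color'][150:350,195:375]
cv2.imwrite('pics/c2.png',np.hstack([cv2.resize(i,(400,444),interpolation=cv2.INTER_CUBIC) for i in(a,b)]))
```

```text
[0.4710252  0.07458393 0.29465066] [-3.13794784 -0.14407653 -0.0076413 ]
```

View pics/c2.png

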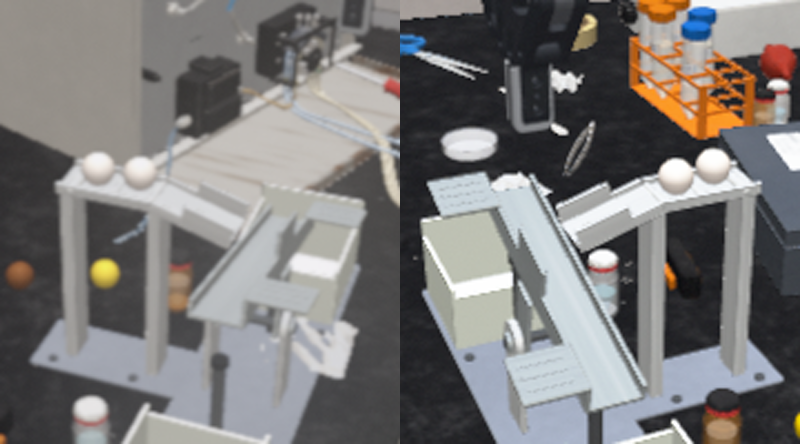

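The gate now slopes down to the right: right tab low at (548,375), left tab high at (462,195) in the side crop. Both balls are still waiting. I move behind the rear ball, staying high.

Request:
jog_arm(deltas=[0.1955,-0.089,0,0,0,0,-1,0.1955,-0.089,0,0,0,0,-1,0.1955,-0.089,0,0,0,0,-1,0.1955,-0.089,0,0,0,0,-1,0.1955,-0.089,0,0,0,0,-1,0.1955,-0.089,0,0,0,0,-1,0.1955,-0.089,0,0,0,0,-1])

```text
time: 4.7
tool_pos: [0.655, 0.1806, 0.2894]
tcp_rot: [3.137, 0.144, -0.008]
wrist_force: [0.8, -0.3, -0.0]
width: 0.003
grip_force: 0.0
```

Run:
```python
from workcell import readout, read_camera
import cv2,numpy as np
s=readout.read_state(); print(s['tool_pos'],s['tcp_rot'])
a=read_camera('scene')['color'][90:250,255:399]; b=read_camera('side')['color'][130:290,265:409]
cv2.imwrite('pics/c3.png',np.hstack([cv2.resize(i,(400,444),interpolation=cv2.INTER_CUBIC) for i in(a,b)]))
```

```text
[0.65504685 0.18055532 0.28944576] [ 3.13711491  0.14428237 -0.00779365]
```

View pics/c3.png

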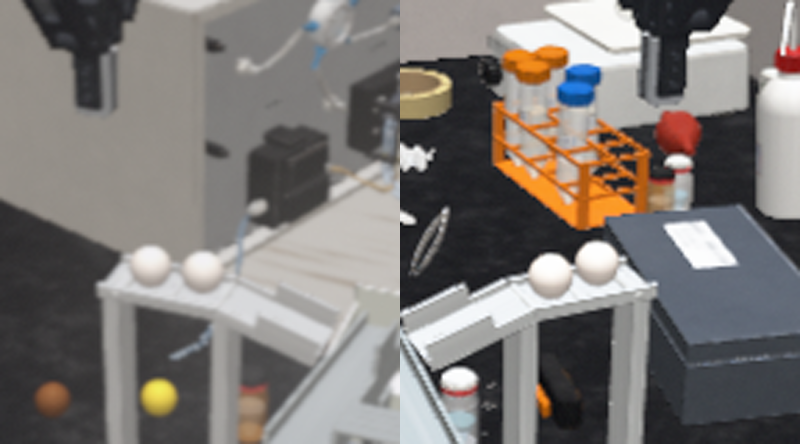

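Fingertips (scene crop 95,105; side 662,100) are behind the rear ball, with both balls seated. I descend with a few mm of extra clearance.

Request:
jog_arm(deltas=[0.003,0,0.03,0,0,0,-1,0.003,0,0.06,0,0,0,-1,0.003,0,0.08,0,0,0,-1,0.003,0,0.09,0,0,0,-1,0.003,0,0.097,0,0,0,-1,0.003,0,0.097,0,0,0,-1,0.003,0,0.097,0,0,0,-1])

```text
time: 5.5
tool_pos: [0.6599, 0.1812, 0.1968]
tcp_rot: [-3.138, -0.144, -0.003]
wrist_force: [-0.7, -0.2, 0.4]
width: -0.002
grip_force: 0.0
```

Run:
```python
from workcell import readout, read_camera
import cv2,numpy as np
s=readout.read_state(); print(s['tool_pos'],s['tcp_rot'])
a=read_camera('scene')['color'][110:250,270:396]; b=read_camera('side')['color'][150:290,265:391]
cv2.imwrite('pics/c4.png',np.hstack([cv2.resize(i,(400,444),interpolation=cv2.INTER_CUBIC) for i in(a,b)]))
```

```text
[0.65991631 0.18117155 0.19680687] [-3.13792105 -0.14364332 -0.00333709]
```

View pics/c4.png

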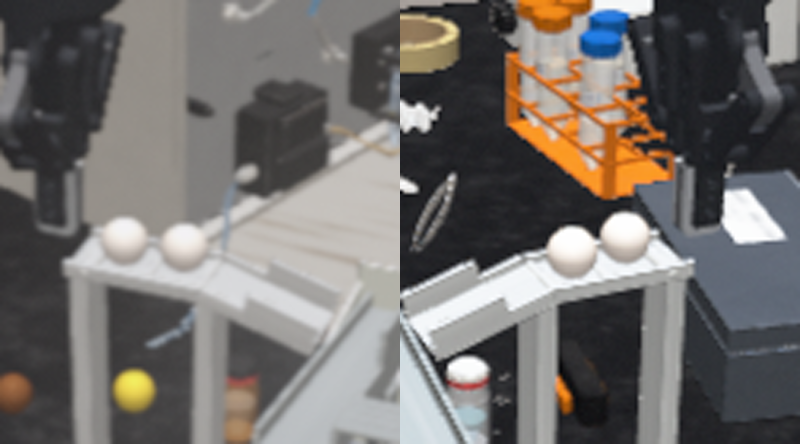

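The fingers are just behind the ledge end, level with the rear ball and in line with the lane. I lower 5 mm and push slowly.

Request:
jog_arm(deltas=[0,0,0.005,0,0,0,-1,0,0,0.005,0,0,0,-1,-0.006,0,0.005,0,0,0,-1,-0.012,0,0.005,0,0,0,-1,-0.017,0,0.005,0,0,0,-1,-0.022,0,0.005,0,0,0,-1,-0.027,0,0.005,0,0,0,-1,-0.032,0,0.005,0,0,0,-1])

```text
time: 6.4
tool_pos: [0.632, 0.179, 0.1943]
tcp_rot: [-3.136, -0.144, -0.02]
wrist_force: [3.5, 1.4, 2.7]
width: 0.004
grip_force: 0.5
```

Request:
jog_arm(deltas=[-0.004,0,0,0,0,0,-1,-0.008,0,0,0,0,0,-1,-0.012,0,0,0,0,0,-1,-0.016,0,0,0,0,0,-1,-0.02,0,0,0,0,0,-1,-0.024,0,0,0,0,0,-1,-0.028,0,0,0,0,0,-1,-0.031,0,0,0,0,0,-1])

```text
time: 7.2
tool_pos: [0.5964, 0.1754, 0.1909]
tcp_rot: [-3.138, -0.144, -0.0]
wrist_force: [0.3, 0.1, -0.8]
width: -0.003
grip_force: 0.0
```

Request:
jog_arm(deltas=[0,0,0,0,0,0,-1,0,0,0,0,0,0,-1,0,0,0,0,0,0,-1,0,0,0,0,0,0,-1,0,0,0,0,0,0,-1])

```text
time: 7.7
tool_pos: [0.5965, 0.1754, 0.1901]
tcp_rot: [3.138, 0.144, -0.001]
wrist_force: [0.6, 0.2, -0.0]
width: 0.001
grip_force: 0.0
```

Run:
```python
from workcell import readout, read_camera
import cv2,numpy as np
s=readout.read_state(); print(s['tool_pos'],s['tcp_rot'])
a=read_camera('scene')['color'][150:380,265:445]; b=read_camera('side')['color'][205:435,195:375]
cv2.imwrite('pics/c5.png',np.hstack([cv2.resize(i,(400,511),interpolation=cv2.INTER_CUBIC) for i in(a,b)]))
```

```text
[0.59653619 0.17537378 0.1900718 ] [ 3.13819633e+00  1.43851097e-01 -5.93015614e-04]
```

View pics/c5.png

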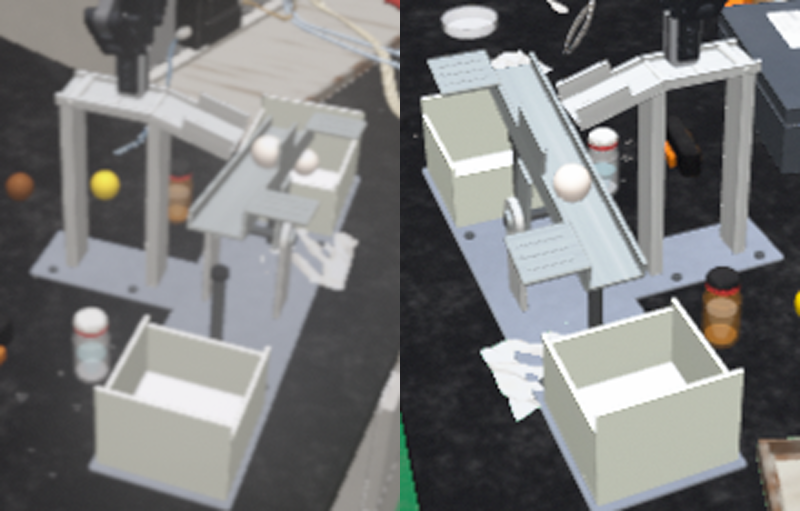

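Both balls are rolling. One is on the trough (scene 267,152; side 570,182) and the other is dropping into the right pan (scene 308,162). I lift the arm clear and wait for them to settle.

Request:
jog_arm(deltas=[0,0,-0.02,0,0,0,-1,0,0,-0.06,0,0,0,-1,0,0,-0.1,0,0,0,-1,0,0,-0.1,0,0,0,-1,0,0,-0.1,0,0,0,-1,0,0,-0.1,0,0,0,-1,0,0,-0.1,0,0,0,-1,0,0,-0.1,0,0,0,-1])

```text
time: 8.6
tool_pos: [0.5958, 0.1752, 0.2883]
tcp_rot: [3.138, 0.144, -0.005]
wrist_force: [0.3, -0.2, -0.3]
width: -0.0
grip_force: 0.0
```

Request:
jog_arm(deltas=[0,0,0,0,0,0,-1,0,0,0,0,0,0,-1,0,0,0,0,0,0,-1,0,0,0,0,0,0,-1,0,0,0,0,0,0,-1,0,0,0,0,0,0,-1,0,0,0,0,0,0,-1,0,0,0,0,0,0,-1])

```text
time: 9.4
tool_pos: [0.5966, 0.1754, 0.2903]
tcp_rot: [-3.138, -0.144, -0.0]
wrist_force: [-0.0, 0.2, -1.5]
width: -0.004
grip_force: 0.0
```

Request:
jog_arm(deltas=[0,0,0,0,0,0,-1,0,0,0,0,0,0,-1,0,0,0,0,0,0,-1,0,0,0,0,0,0,-1,0,0,0,0,0,0,-1,0,0,0,0,0,0,-1,0,0,0,0,0,0,-1,0,0,0,0,0,0,-1])

```text
time: 10.2
tool_pos: [0.5966, 0.1754, 0.2903]
tcp_rot: [-3.138, -0.144, -0.0]
wrist_force: [-0.3, -0.2, 0.6]
width: -0.003
grip_force: 0.0
```

Run:
```python
from workcell import readout, read_camera
import cv2,numpy as np
f=lambda n:read_camera(n)['color']
b1=f('side'); a=f('scene')[150:380,265:445]
for _ in range(4): b2=f('side')
print('motion in pan',cv2.absdiff(b1,b2)[330:440,250:360].max())
cv2.imwrite('pics/c6.png',np.hstack([cv2.resize(i,(400,511),interpolation=cv2.INTER_CUBIC) for i in(a,b2[205:435,195:375])]))
```

```text
motion in pan 5
```

View pics/c6.png

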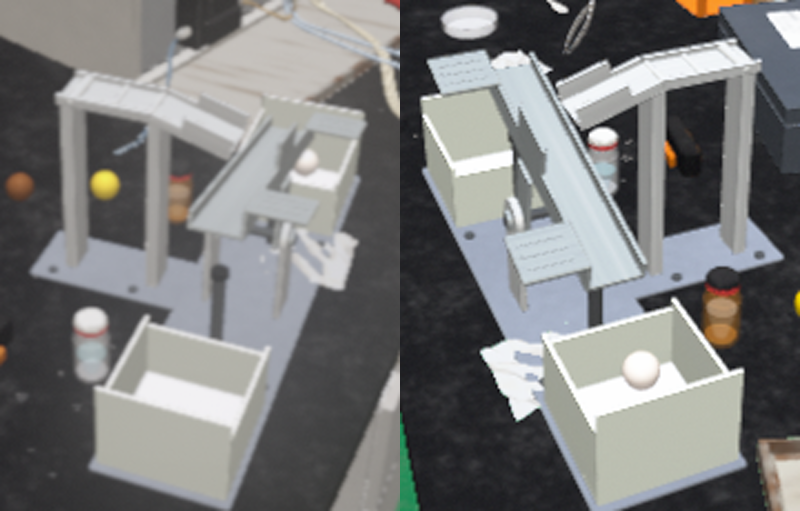

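Only one ball shows in each view of the right pan: scene (307,160) and side (640,370). I'll triangulate to see whether these are the same ball.

Run:
```python
from h import *
a=np.array([265+307*.45,150+160*.45]);b=np.array([195+(640-400)*.45,205+370*.45])
s=least_squares(lambda p:np.r_[proj('scene',p)[0]-a,proj('side',p)[0]-b],[.5,.02,.03]);print(s.x.round(4),s.fun.round(1))
Z=R.from_euler('z',.0908)
def ray(n,uv,z):
    f,cx,cy,o,t=C[n]; d=R.from_rotvec(t).apply([(uv[0]-cx)/f,(uv[1]-cy)/f,1]); o=np.array(o); return o+d*(z-o[2])/d[2]
for n,uv in(('scene',a),('side',b)):
  for z in(.0205,.045): print(n,z,Z.inv().apply(ray(n,uv,z)-[.5011,.1669,0]).round(4))
# where might a ball be hidden in both views? project pan floor grid
for x in(-.03,0,.03):
  for y in(-.125,-.15,-.18):
    p=Z.apply([x,y,.0205])+[.5011,.1669,0]; A=proj('scene',p)[0];B=proj('side',p)[0]
    print(x,y,((A-[265,150])/.45).round(0),((B-[195,205])/.45+[400,0]).round(0))
```

```text
[0.5122 0.0177 0.0494] [-3.5 -2.1 -2.5  1.3]
scene 0.0205 [-0.0023 -0.188   0.0205]
scene 0.045 [-0.0093 -0.1515  0.045 ]
side 0.0205 [ 0.0145 -0.1188  0.0205]
side 0.045 [ 0.0035 -0.1441  0.045 ]
-0.03 -0.125 [320. 204.] [579. 395.]
-0.03 -0.15 [327. 189.] [593. 422.]
-0.03 -0.18 [335. 171.] [611. 456.]
0 -0.125 [287. 197.] [623. 382.]
0 -0.15 [294. 182.] [638. 408.]
0 -0.18 [302. 164.] [658. 441.]
0.03 -0.125 [253. 190.] [666. 370.]
0.03 -0.15 [261. 175.] [682. 395.]
0.03 -0.18 [270. 157.] [703. 426.]
```

The two sightings don't match a single ball (residual about 4 px). On the pan floor they are two separate balls, at sorter (-2,-188) mm and (15,-119) mm. Both are inside the right pan and at rest, so I hand in.

```bash
python3 -c "
from workcell import finish_job
print(finish_job())"
```

```text
the job is handed in; nothing more can be done
None
```

I rocked the gate over to its other stop and pushed both white balls off the ledge; they rolled down into the right pan and came to rest, and the job is handed in, though no verdict came back.

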